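# Tighten the clamp screw of the practice-jaw holder

### The job

Take the flat screwdriver with the flat wing handle out of the white tool stand, set its blade into the slot of the slotted clamp screw on the practice-jaw holder so that it drops fully in, and turn the screw a quarter turn clockwise to tighten it. Leave the screwdriver standing in the slot and let go of it.

Things in the scene. Friction and masses are not known exactly. Their poses are not given: they have to be found in the camera images.
- driver_grip (a point): Centre of the handle of the flat screwdriver (95 mm long, 90 g), upright in a hole of the white stand (70 x 230 x 50 mm high, holes 80 mm apart, 40 mm deep). The handle is a ribbed grey slab, 36 mm wide (x), 14 thick (y), 44 high, its underside 11 mm above the stand. z: up the shank. The tools beside it, with a round knob and a steel disc for handles, are not needed.
- driver_tip (a point): Centre of the end of the screwdriver's blade, on its axis, 73 mm below driver_grip, with the same axes. The blade is 18 mm wide (x), 3 mm thick (y) and 10 mm long, so it is parallel to the handle's slab; above it comes a round steel shank, 20 mm in diameter. The shank has 1.5 mm of play all round in the stand's hole and stands nearly upright.
- slot (a point): Centre of the top face of the slotted screw (22 mm wide); x along the slot, z up. The slot crosses the head: 6 mm wide, 9 deep, bevelled to 11 wide in the top 4. It sits in a dark round boss, a 23 mm bore rising 15 mm above the face, the top 8 mm a funnel 39 mm wide. Not the like boss 100 mm away, whose screw has a hexagon. The jaw, 125 mm off, rises 60 mm above the face.
- screw (a joint): Turn of the slotted screw, rad, growing clockwise seen from above: 0 slack, starts at 0.05 to 0.4, tight from 1.1, end stop 1.9. Friction (0.08 N m) holds it where it is left, also under a lightly pressed blade. The blade is loose in the slot: the driver turns up to 10 degrees before the screw follows, and let go stands in it leaning by up to 10 degrees.
Things that resemble listed ones, but are neither listed nor needed, are in the scene too. What is shaped like the part that bears driver_grip but red or yellow is not meant.

How it is judged:
By the outcome, as a careful person would: the job done as asked, in the order asked, and still so for the second after the job is handed in, with the robot touching nothing.
It also fails if it takes over 48 s, if anything falls off the work surface, if the arm or the gripper's body presses on something with over 40 N, if the wrist force passes 120 N, or if a joint passes its speed limit or range.

### The arm

A 6-joint arm with a two-finger parallel gripper is mounted at the origin on the work surface. World frame = base frame: x ahead of the robot, y to its left, z up, the work surface at z = 0. Lengths are in m, angles in degrees, forces in N, time in s.
With the tool pointing down it reaches from about 0.4 to 0.825 m from the base axis. Payload 7 kg.
Tool frame: the origin (TCP) lies on the centre line of the jaws, within the pads' length; the fingertips stand r.tip_reach ahead of it and the grasp point (between the pads) is the TCP (r.tip_reach is the distance from the TCP to the fingertips, in m); z points along the fingers, y is the line along which they close (so a half turn about z gives the same grasp; the last joint's range is limited). The gripper opens to 88 mm and grips with 3 to 60 N. Pads are 19 mm wide; open, the fingers measure 130 mm over their backs; the gripper's body (78 mm by 193 mm) begins 47 mm behind the grasp point.
Start: joints at [16.507, 20.546, 0.682, 0, -70.136, -16.507], TCP at [0.675, -0, 0.246] pointing down, gripper open.
Joint ranges: [-176.03, 176.03], [-82.01, 121.73], [-58.28, 71.71], [-173.87, 95.51], [-174.79, -0.11], [-173.66, 173.66]. Speed limits (degrees/s): [136.94, 136.94, 172.46, 180, 180, 180].

### API

Orientations are given as [roll, pitch, yaw] about the fixed x, y, z axes, in that order (R = Rz(yaw) Ry(pitch) Rx(roll)).
In Python, from plant import sensors, cams, r gives the robot as it stands.
- The arm moves only by the tool drive_tool, never from a script. Its argument "rows" is a list of rows, each an object of numbers: "fingers": the gripper's target within -1 to 1 (fully open at 1, half-way at 0, shut at -1); "x", "y", "z": the shift along the tool's x, y, z in m; "spin": the turn about the tool's z in rad. A call has 1 to 10 rows; each row is the pose to reach, as a shift and turn from the pose commanded when the call began, along the tool's axes at that moment; what a row does not reach only later rows make up. A row lasts 1/8 s, in which the tool goes at most 62.5 mm and 10.7 degrees, less where a joint would pass 70% of its speed; a pose out of reach is approached as far as the arm can. A call with a gripper value outside its range is refused whole. The fingers move at their own pace and stop on an object; "newtons" is the grip in N (left out, the last holds). Time passes only in rows, so rows that repeat a pose let the fingers close. It gives the time, the measured TCP pose, the force, the opening and the grip force at its end, in the units of the state.
- sensors.get_state(): the state, without advancing time (a new reading comes with each control period).
- cams.capture(name): name is "scene" or "side" or "wrist"; returns a dict with "pixels" (420x560x3 uint8, red, green, blue), "intrinsics" (3x3 intrinsics, pixels), "k1" (the pictures are not rectified: a ray, as slopes to the right and down, at radius r is drawn at 1 + k1 r^2 times it, then the intrinsics apply), "eye" and "orientation" of the camera in the world; the wrist camera has in their place "T_tool_cam" (4x4, takes a point from camera to tool coordinates, whose origin is the TCP and whose axes are the flange's). Camera axes: x right, y up, looking along -z (the intrinsics and any distortion apply to the point x, -y, -z); pixel columns grow to the right and rows downward; lengths in m; the calibration is good to about 2 mm. A picture is of the moment at which its call begins: read the wrist's pose just before it. There is no depth.
- r.close_job(): hands the job in; it is judged then, once.
The state is a dict: "time_s": time; "joints": joint angles; "qd": joint speeds; "joint_torque": joint torques, N m; "tcp_pos": TCP position; "eef_rot": TCP orientation; "contact_force": force on the tool from outside, world axes, zero at the start; "moment": the same for the moment, N m; "gripper_width": finger opening in m; "gripper_force": force on a finger pad.
Only numpy, scipy, OpenCV 4.12 (cv2) and the standard library are available. Lean on these libraries where they do the work, as an engineer would, in place of code of your own. Each camera call takes 0.05 s, during which the arm holds its last target. There are 200 camera calls.

## Working session

There is one attempt and no reset: what is moved stays moved. The work goes in short steps, Python scripts to look and compute and a tool call to move; the robot and the scene stay as the last step left them, time stands still between calls to the robot, and variables do not carry over. Pictures are saved under pics/ and viewed, at most 10 in all, crops included, and the job is handed in when it is done.

Besides the shell and the picture viewer there is one more tool, called after ">>>" by a JSON object that holds its "method" and its "body", one argument or row to a line. drive_tool: Moves the arm, as the interface text tells. Its arguments: {"type":"object","properties":{"rows":{"type":"array"},"newtons":{"type":"number"}},"required":["rows"]}

```bash
mkdir -p pics; ls; cat > h.py <<'E'
import numpy as np, cv2, json
from scipy.spatial.transform import Rotation as R
from plant import sensors, cams, r
def cap(n,f=None):
    s=sensors.get_state(); c=cams.capture(n)
    K=np.array(c["intrinsics"]); k1=c["k1"]
    if n=="wrist":
        T=np.eye(4);T[:3,:3]=R.from_euler('xyz',s["eef_rot"],degrees=True).as_matrix();T[:3,3]=s["tcp_pos"]
        M=T@np.array(c["T_tool_cam"]);Rc,e=M[:3,:3],M[:3,3]
    else:
        e=np.array(c["eye"]);o=np.array(c["orientation"]);Rc=o if o.shape==(3,3) else R.from_euler('xyz',o,degrees=True).as_matrix()
    if f: cv2.imwrite("pics/"+f,c["pixels"][:,:,::-1])
    return dict(px=c["pixels"],K=K,k1=k1,R=Rc,e=e,s=s)
def ray(c,u,v):
    K=c["K"];p=cv2.undistortPoints(np.array([[[u,v]]],float),K,np.array([c["k1"],0,0,0.]))[0,0]
    return c["R"]@np.array([p[0],-p[1],-1])
def onz(c,u,v,z):
    d=ray(c,u,v);return c["e"]+d*(z-c["e"][2])/d[2]
def proj(c,P):
    q=c["R"].T@(np.array(P)-c["e"]);a,b=q[0]/-q[2],-q[1]/-q[2];k=1+c["k1"]*(a*a+b*b)
    K=c["K"];return np.array([K[0,0]*a*k+K[0,2],K[1,1]*b*k+K[1,2]])
def tri(cs,ps):
    A=np.zeros((3,3));b=np.zeros(3)
    for c,p in zip(cs,ps):
        d=ray(c,*p);d/=np.linalg.norm(d);Q=np.eye(3)-np.outer(d,d);A+=Q;b+=Q@c["e"]
    return np.linalg.solve(A,b)
E
python3 - <<'E'
from h import *
c=[cap("scene","a.png"),cap("side","b.png"),cap("wrist","c.png")]
for k in c: print(k["e"].round(3),k["R"].round(3).tolist(),k["K"].tolist(),k["k1"])
s=c[0]["s"];print(s, r.tip_reach)
cv2.imwrite("pics/ab.png",np.hstack([k["px"][:,:,::-1] for k in c[:1]]))
E
```

```text
pics
[1.167 0.293 0.678] [[-0.442, -0.554, 0.706], [0.897, -0.275, 0.346], [0.003, 0.786, 0.618]] [[505.61826745846724, 0.0, 286.5321277240536], [0.0, 505.61826745846724, 204.8488053488848], [0.0, 0.0, 1.0]] -0.049917261355904574
[ 0.459 -0.852  0.667] [[0.999, 0.015, -0.033], [-0.035, 0.601, -0.799], [0.008, 0.799, 0.601]] [[426.4767575048103, 0.0, 276.92233445443344], [0.0, 426.4767575048103, 212.08451679448152], [0.0, 0.0, 1.0]] -0.0439950011870822
[ 0.674 -0.076  0.384] [[-1.0, -0.001, 0.001], [0.0, -0.959, -0.282], [0.001, -0.282, 0.959]] [[312.371496271446, 0.0, 280.53513396980287], [0.0, 312.371496271446, 212.4293982365556], [0.0, 0.0, 1.0]] 0.015499555198791837
{'time_s': 0.0, 'joints': array([ 1.65059510e+01,  2.05921588e+01,  6.35039201e-01, -1.77488769e-02,
       -7.01338757e+01, -1.65062821e+01]), 'qd': array([-0.0483128 ,  0.00704919,  0.0842696 ,  0.1141889 ,  0.02170166,
        0.05940925]), 'joint_torque': array([-8.00930356e-04, -5.82726967e+01,  2.93058443e+01,  6.99745238e+00,
        6.93249181e-03, -2.06530804e-04]), 'tcp_pos': array([ 6.74571094e-01, -4.13723891e-05,  2.44631542e-01]), 'eef_rot': array([ 1.79908014e+02, -9.85838147e-03, -9.00063679e+01]), 'contact_force': array([-0.6150968 , -1.16764352,  0.26905091]), 'moment': array([ 0.02186482,  0.07581505, -0.00290472]), 'gripper_force': 0.0, 'gripper_width': 0.08755887549279684} 0.019
```

View pics/a.png

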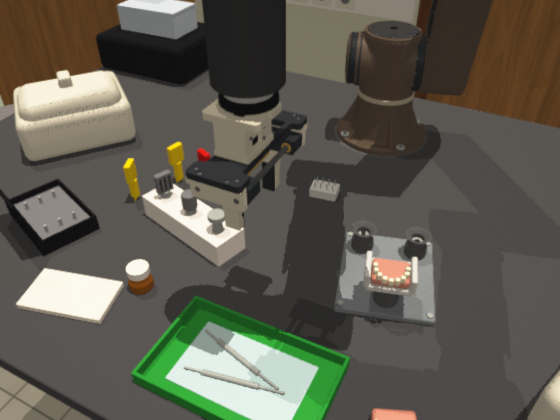

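View pics/b.png

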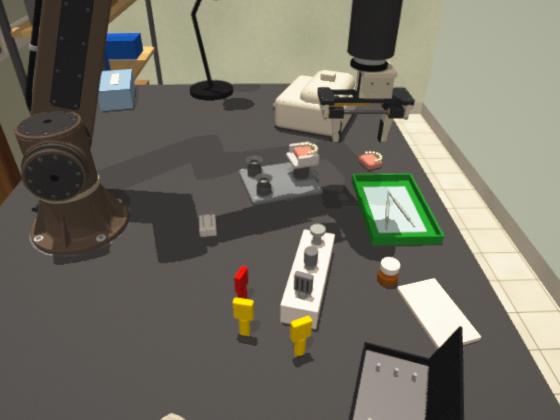

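The scene view shows the ribbed grey slab at (163,182) in the stand, and the two bosses at (363,237) and (416,243). In the side view the slab is at (304,283) and the bosses at (255,167) and (264,185).

```bash
python3 - <<'E'
from h import *
a=cap("scene");b=cap("side")
for n,p,q in [("slab",(163,182),(304,283)),("knob",(189,201),(311,256)),("disc",(216,219),(317,234)),("b1",(363,232),(255,163)),("b1?",(363,232),(264,181)),("b2",(416,237),(264,181)),("b2?",(416,237),(255,163))]:
    P=tri([a,b],[p,q]);print(n,P.round(4),(proj(a,P)-p).round(1),(proj(b,P)-q).round(1))
def crop(c,u,v,w,h,s): return cv2.resize(c["px"][v-h:v+h,u-w:u+w,::-1],None,fx=s,fy=s,interpolation=cv2.INTER_CUBIC)
A=[crop(a,165,190,40,30,5),crop(a,390,245,40,30,5),crop(b,308,275,40,30,5),crop(b,262,175,40,30,5)]
cv2.imwrite("pics/d.png",np.vstack([np.hstack(A[:2]),np.hstack(A[2:])]))
E
```

```text
slab [ 0.5336 -0.2967  0.0828] [-0.4  0.3] [-0.4 -0.3]
knob [ 0.5554 -0.2178  0.0771] [-0.1  0.1] [-0.1 -0.1]
disc [ 0.5755 -0.1439  0.0736] [-0.3  0.3] [-0.3 -0.2]
b1 [0.4568 0.1198 0.0768] [  8.4 -10.3] [6.3 6.8]
b1? [0.4628 0.1075 0.0504] [-0.4  0.5] [-0.3 -0.3]
b2 [0.445  0.1877 0.0263] [-11.1  11.9] [-6.7 -8.4]
b2? [0.4373 0.2009 0.0527] [-1.   1.1] [-0.6 -0.7]
```

View pics/d.png

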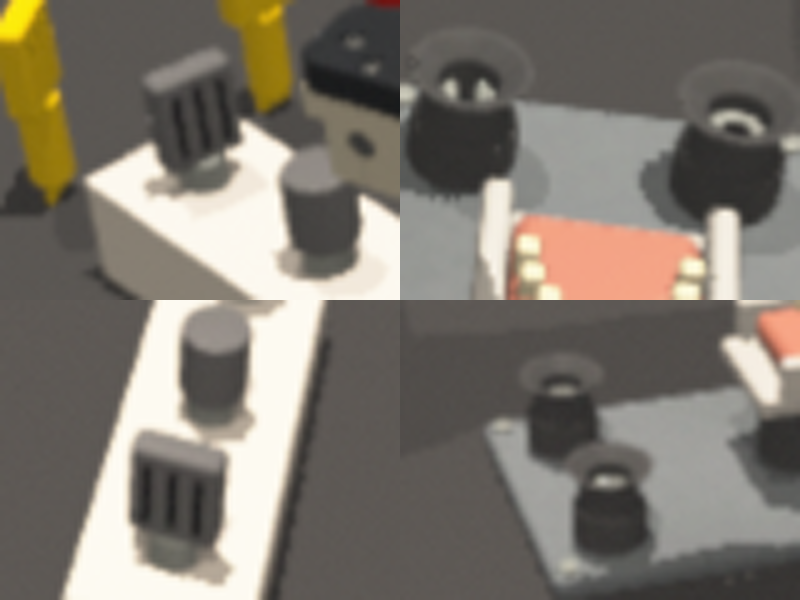

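The upper-right crop shows the left boss (scene ~(363,232)) with a dark slot in a light screw head. The right boss shows a ring, which is the hexagon. I'll move over the slotted boss for a close look.

>>> {"method": "drive_tool", "body": {
  "rows": [
    {"x": -0.04, "y": 0.047, "z": 0.01, "fingers": 0},
    {"x": -0.08, "y": 0.094, "z": 0.03, "fingers": 0},
    {"x": -0.12, "y": 0.14, "z": 0.05, "fingers": 0},
    {"x": -0.16, "y": 0.187, "z": 0.07, "fingers": 0},
    {"x": -0.18, "y": 0.21, "z": 0.095, "fingers": 0},
    {"x": -0.18, "y": 0.21, "z": 0.095, "fingers": 0},
    {"x": -0.18, "y": 0.21, "z": 0.095, "fingers": 0}
  ]
}}

```text
invalid input
```

```bash
python3 - <<'E'
from h import *
c=cap("wrist","e.png");np.save("c1.npy",c,allow_pickle=True)
print(proj(c,[0.463,0.1075,0.05]),proj(c,[0.4375,0.2,0.05]),c["s"]["joints"].round(1),c["s"]["tcp_pos"])
u,v=proj(c,[0.463,0.1075,0.04]).astype(int)
u=min(max(u,60),500);v=min(max(v,45),375)
w=cv2.resize(c["px"][v-45:v+45,u-60:u+60,::-1],(720,540),interpolation=cv2.INTER_CUBIC);print(u,v)
cv2.imwrite("pics/f.png",w)
E
```

```text
[458.54231797 281.17059754] [467.48544997 346.87102019] [ 16.5  20.6   0.7  -0.  -70.1 -16.5] [ 6.74796584e-01 -2.21692102e-05  2.45133091e-01]
454 277
```

View pics/f.png

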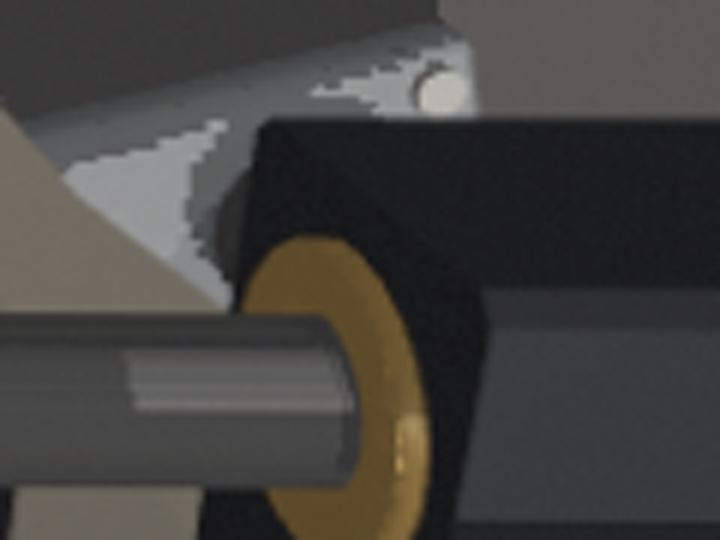

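The move was refused, so the picture still comes from the start pose. It only shows the gripper hiding the holder. I'll retry with every key given in each row.

>>> {"method": "drive_tool", "body": {
  "rows": [
    {"x": -0.04, "y": 0.047, "z": 0.01, "spin": 0.0, "fingers": 0.0},
    {"x": -0.08, "y": 0.094, "z": 0.03, "spin": 0.0, "fingers": 0.0},
    {"x": -0.12, "y": 0.14, "z": 0.05, "spin": 0.0, "fingers": 0.0},
    {"x": -0.16, "y": 0.187, "z": 0.07, "spin": 0.0, "fingers": 0.0},
    {"x": -0.18, "y": 0.21, "z": 0.095, "spin": 0.0, "fingers": 0.0},
    {"x": -0.18, "y": 0.21, "z": 0.095, "spin": 0.0, "fingers": 0.0},
    {"x": -0.18, "y": 0.21, "z": 0.095, "spin": 0.0, "fingers": 0.0}
  ],
  "newtons": 30
}}

```text
time_s: 1.18
tcp_pos: [0.4655, 0.1803, 0.1511]
eef_rot: [-180.0, 0.0, -89.9]
contact_force: [-0.5, -0.8, 1.2]
gripper_width: 0.0441
gripper_force: 0.0
```

```bash
python3 - <<'E'
from h import *
c=cap("wrist","e.png")
print(proj(c,[0.463,0.1075,0.05]),proj(c,[0.4375,0.2,0.05]),c["s"]["joints"].round(1),c["s"]["tcp_pos"])
u,v=proj(c,[0.463,0.1075,0.04]).astype(int)
u=min(max(u,60),500);v=min(max(v,45),375)
w=cv2.resize(c["px"][v-45:v+45,u-60:u+60,::-1],(720,540),interpolation=cv2.INTER_CUBIC);print(u,v)
w=np.hstack([w[:, 60:660],np.zeros((540,1,3),np.uint8)])
cv2.imwrite("pics/f2.png",w)
E
```

```text
[283.63242006 124.97524832] [314.11632101 241.37542849] [ 43.8   8.9 -28.7   0.  -52.3 -43.7] [0.46552216 0.18033607 0.15110929]
283 124
```

View pics/f2.png

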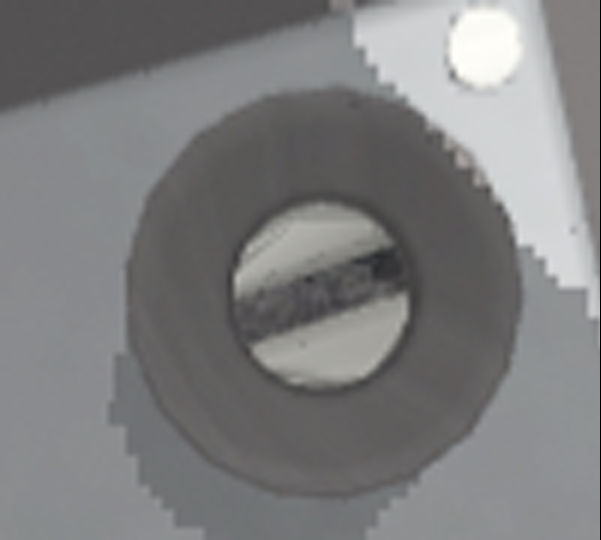

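The head is at about pixel (286.5,128) in the wrist image, and the slot is tilted up to the right by about 17° in the picture. I'll compute its position and angle, plus the slab's top edge in the side and scene views.

```bash
python3 - <<'E'
from h import *
c=cap("wrist");a=cap("scene");b=cap("side")
P=tri([a,b,c],[(364.4,229.4),(263.6,178.4),(287,127.7)]);print("rim",P.round(4),[ (proj(k,P)).round(1) for k in (a,b,c)])
z=P[2]-0.015
g=cv2.cvtColor(c["px"],cv2.COLOR_RGB2GRAY)
m=((g>150).astype(np.uint8));y0,x0=128,286
yy,xx=np.mgrid[:420,:560];m[(yy-y0)**2+(xx-x0)**2>17**2]=0
pts=np.argwhere(m>0)[:,::-1].astype(np.float32)
(cx,cy),rad=cv2.minEnclosingCircle(pts);print("head",cx,cy,rad)
S=onz(c,cx,cy,z);print("slot on z",S.round(4), "head radius m",np.linalg.norm(onz(c,cx+rad,cy,z)-S))
# slot strip: dark pixels within inner circle
d=np.argwhere((g<130)&((yy-cy)**2+(xx-cx)**2<(rad-2.5)**2))[:,::-1].astype(np.float32)
W=np.array([onz(c,u,v,z)[:2] for u,v in d]);q=W-W.mean(0);w,V=np.linalg.eigh(q.T@q);v=V[:,1]
print("slot dir",np.degrees(np.arctan2(v[1],v[0])),"centre",W.mean(0).round(4),len(d))
print("handle yellow tops",[tri([a,b],[p,q]).round(3) for p,q in [((131,163),(301,322)),((176,146),(242,300))]], tri([a,b],[(203,154),(241,270)]).round(3))
E
```

```text
rim [0.4615 0.1093 0.057 ] [array([364.1, 229.7]), array([263.2, 178.2]), array([286.2, 127.9])]
head 286.0171203613281 128.8231964111328 14.339314460754395
slot on z [0.4614 0.1103 0.042 ] head radius m 0.011029553530576504
slot dir -160.92441906952536 centre [0.4617 0.1096] 212
handle yellow tops [array([ 0.518, -0.392,  0.091]), array([ 0.42 , -0.345,  0.093])] [ 0.418 -0.273  0.093]
```

>>> {"method": "drive_tool", "body": {
  "rows": [
    {"x": 0.04, "y": -0.007, "z": -0.03, "spin": -0.15, "fingers": 0.0},
    {"x": 0.09, "y": -0.014, "z": -0.049, "spin": -0.3, "fingers": 0.0},
    {"x": 0.145, "y": -0.021, "z": -0.049, "spin": -0.45, "fingers": 0.0},
    {"x": 0.2, "y": -0.028, "z": -0.049, "spin": -0.6, "fingers": 0.0},
    {"x": 0.255, "y": -0.036, "z": -0.049, "spin": -0.75, "fingers": 0.0},
    {"x": 0.31, "y": -0.044, "z": -0.049, "spin": -0.9, "fingers": 0.0},
    {"x": 0.365, "y": -0.052, "z": -0.049, "spin": -1.05, "fingers": 0.0},
    {"x": 0.42, "y": -0.06, "z": -0.049, "spin": -1.2, "fingers": 0.0},
    {"x": 0.477, "y": -0.0685, "z": -0.049, "spin": -1.3, "fingers": 0.0},
    {"x": 0.477, "y": -0.0685, "z": -0.049, "spin": -1.3, "fingers": 0.0}
  ]
}}

```text
time_s: 2.62
tcp_pos: [0.5331, -0.3014, 0.1988]
eef_rot: [180.0, 0.0, -15.8]
contact_force: [0.3, 0.2, -0.3]
gripper_width: 0.0437
gripper_force: 0.0
```

>>> {"method": "drive_tool", "body": {
  "rows": [
    {"x": 0.0, "y": 0.0, "z": 0.0, "spin": 0.0, "fingers": 0.0},
    {"x": 0.0, "y": 0.0, "z": 0.0, "spin": 0.0, "fingers": 0.0}
  ]
}}

```text
time_s: 2.88
tcp_pos: [0.5334, -0.2964, 0.1998]
eef_rot: [-180.0, -0.0, -15.5]
contact_force: [0.4, -0.1, 0.1]
gripper_width: 0.0437
gripper_force: 0.0
```

```bash
python3 - <<'E'
from h import *
c=cap("wrist","g0.png")
print(c["s"]["joints"].round(1),c["s"]["tcp_pos"],c["s"]["eef_rot"],c["e"])
u,v=proj(c,[0.5336,-0.2967,0.1]).astype(int);print(u,v)
u=min(max(u,80),480);v=min(max(v,60),360)
cv2.imwrite("pics/g.png",cv2.resize(c["px"][v-60:v+60,u-80:u+80,::-1],(800,600),interpolation=cv2.INTER_CUBIC));print(u,v)
E
```

```text
[-10.7  16.4 -11.5  -0.  -62.1  85.2] [ 0.53342491 -0.29637449  0.19979563] [-1.79992090e+02 -1.30914185e-02 -1.55069633e+01] [ 0.60654203 -0.31638271  0.33956958]
281 218
281 218
```

View pics/g.png

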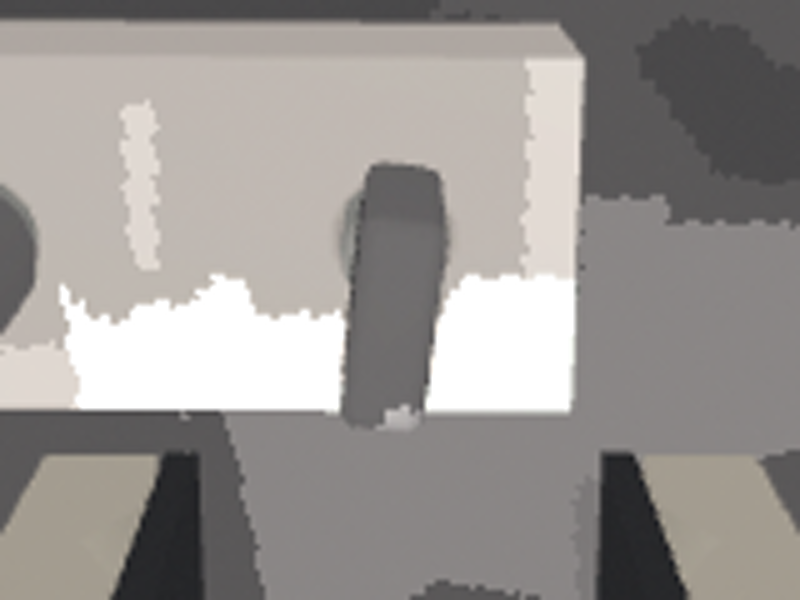

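The slab's top face has crop corners of about (362,218), (440,220), (425,414) and (343,412). It lies between the fingers, turned by about 5°.

```bash
python3 - <<'E'
from h import *
c=cap("wrist")
p=[(201+x/5,158+y/5) for x,y in [(362,218),(440,220),(425,414),(343,412)]]
W=np.array([onz(c,u,v,0.105) for u,v in p])[:,:2];C=W.mean(0)
d=(W[0]+W[1]-W[2]-W[3])/2;print(C.round(4),"len",np.linalg.norm(d),"width",np.linalg.norm((W[1]+W[2]-W[0]-W[3])/2),"xdir",np.degrees(np.arctan2(-d[1],-d[0])),np.degrees(np.arctan2(d[1],d[0])))
s=c["s"];y=np.radians(s["eef_rot"][2]);D=C-s["tcp_pos"][:2]
print("tool dx,dy",D@[np.cos(y),np.sin(y)],D@[np.sin(y),-np.cos(y)])
E
```

```text
[ 0.5332 -0.295 ] len 0.032313904028222415 width 0.01264624865500671 xdir 159.6901831243591 -20.309816875640916
tool dx,dy -0.0006183862264780497 -0.0009936606836003674
```

>>> {"method": "drive_tool", "body": {
  "rows": [
    {"x": -0.0005, "y": -0.001, "z": 0.03, "spin": 0.084, "fingers": 0.0},
    {"x": -0.0005, "y": -0.001, "z": 0.065, "spin": 0.084, "fingers": 0.0},
    {"x": -0.0005, "y": -0.001, "z": 0.095, "spin": 0.084, "fingers": 0.0},
    {"x": -0.0005, "y": -0.001, "z": 0.114, "spin": 0.084, "fingers": 0.0},
    {"x": -0.0005, "y": -0.001, "z": 0.114, "spin": 0.084, "fingers": 0.0},
    {"x": -0.0005, "y": -0.001, "z": 0.114, "spin": 0.084, "fingers": 0.0}
  ]
}}

```text
time_s: 3.72
tcp_pos: [0.534, -0.2957, 0.0867]
eef_rot: [180.0, -0.1, -20.3]
contact_force: [0.4, 0.2, 0.8]
gripper_width: 0.0435
gripper_force: 0.0
```

>>> {"method": "drive_tool", "body": {
  "rows": [
    {"x": 0.0, "y": 0.0, "z": 0.0, "spin": 0.0, "fingers": -1.0},
    {"x": 0.0, "y": 0.0, "z": 0.0, "spin": 0.0, "fingers": -1.0},
    {"x": 0.0, "y": 0.0, "z": 0.0, "spin": 0.0, "fingers": -1.0},
    {"x": 0.0, "y": 0.0, "z": 0.0, "spin": 0.0, "fingers": -1.0},
    {"x": 0.0, "y": 0.0, "z": 0.0, "spin": 0.0, "fingers": -1.0}
  ],
  "newtons": 45
}}

```text
time_s: 4.35
tcp_pos: [0.5334, -0.296, 0.0858]
eef_rot: [180.0, -0.0, -20.3]
contact_force: [-0.8, 0.2, 3.0]
gripper_width: 0.0137
gripper_force: 45.0
```

Gripped at 13.7 mm with 45 N. Now I'll lift straight up.

>>> {"method": "drive_tool", "body": {
  "rows": [
    {"x": 0.0, "y": 0.0, "z": -0.015, "spin": 0.0, "fingers": -1.0},
    {"x": 0.0, "y": 0.0, "z": -0.035, "spin": 0.0, "fingers": -1.0},
    {"x": 0.0, "y": 0.0, "z": -0.06, "spin": 0.0, "fingers": -1.0},
    {"x": 0.0, "y": 0.0, "z": -0.09, "spin": 0.0, "fingers": -1.0},
    {"x": 0.0, "y": 0.0, "z": -0.12, "spin": 0.0, "fingers": -1.0},
    {"x": 0.0, "y": 0.0, "z": -0.12, "spin": 0.0, "fingers": -1.0},
    {"x": 0.0, "y": 0.0, "z": -0.12, "spin": 0.0, "fingers": -1.0}
  ]
}}

```text
time_s: 5.22
tcp_pos: [0.5328, -0.2957, 0.2055]
eef_rot: [-180.0, 0.0, -20.3]
contact_force: [-0.8, -0.7, -1.7]
gripper_width: 0.0139
gripper_force: 45.0
```

```bash
python3 - <<'E'
from h import *
c=cap("wrist","h0.png");a=cap("scene");b=cap("side")
s=c["s"];print(s["joints"].round(1),s["tcp_pos"].round(4),s["eef_rot"].round(1),s["gripper_width"])
P=s["tcp_pos"]+[0,0,-0.04]
L=[]
for k in (a,b):
    u,v=proj(k,P).round().astype(int);print(u,v, proj(k,s["tcp_pos"]+[0,0,-0.075]))
    L.append(cv2.resize(k["px"][v-40:v+40,u-40:u+40,::-1],(400,400),interpolation=cv2.INTER_CUBIC))
cv2.imwrite("pics/h.png",np.hstack(L))
E
```

```text
[-10.7  16.1 -11.2  -0.  -62.8  80.4] [ 0.5328 -0.2957  0.2055] [-180.     0.   -20.3] 0.013923161599950603
157 147 [159.64703963 162.45015996]
305 249 [304.36393685 263.8335792 ]
```

View pics/h.png

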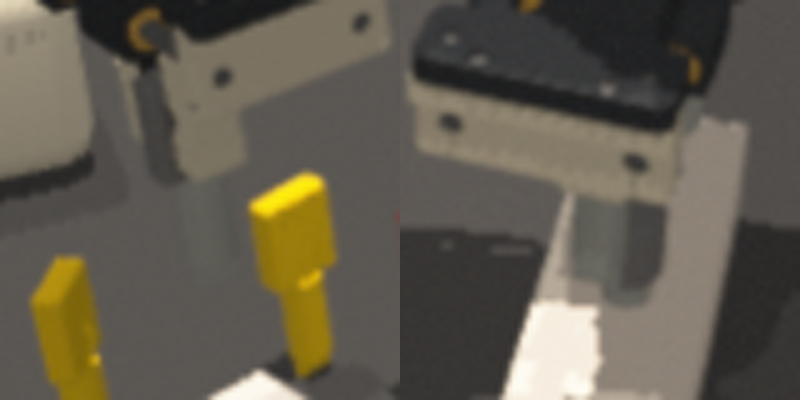

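The screwdriver is held, with the shank hanging straight under the TCP (scene ~(159,163), side ~(305,267)). Both agree with the prediction. Next I'll carry it over the slot.

>>> {"method": "drive_tool", "body": {
  "rows": [
    {"x": -0.018, "y": -0.031, "z": 0.0, "spin": -0.06, "fingers": -1.0},
    {"x": -0.042, "y": -0.071, "z": 0.0, "spin": -0.15, "fingers": -1.0},
    {"x": -0.069, "y": -0.118, "z": 0.0, "spin": -0.25, "fingers": -1.0},
    {"x": -0.097, "y": -0.166, "z": 0.0, "spin": -0.35, "fingers": -1.0},
    {"x": -0.125, "y": -0.214, "z": 0.0, "spin": -0.45, "fingers": -1.0},
    {"x": -0.152, "y": -0.261, "z": 0.0, "spin": -0.54, "fingers": -1.0},
    {"x": -0.18, "y": -0.308, "z": 0.0, "spin": -0.63, "fingers": -1.0},
    {"x": -0.2, "y": -0.342, "z": 0.0, "spin": -0.686, "fingers": -1.0},
    {"x": -0.2077, "y": -0.3558, "z": 0.0, "spin": -0.686, "fingers": -1.0},
    {"x": -0.2077, "y": -0.3558, "z": 0.0, "spin": -0.686, "fingers": -1.0}
  ]
}}

```text
time_s: 6.62
tcp_pos: [0.4619, 0.1104, 0.2051]
eef_rot: [180.0, 0.1, 19.0]
contact_force: [0.1, -0.3, -1.3]
gripper_width: 0.0138
gripper_force: 45.0
```

>>> {"method": "drive_tool", "body": {
  "rows": [
    {"x": 0.0, "y": 0.0, "z": 0.01, "spin": 0.0, "fingers": -1.0},
    {"x": 0.0, "y": 0.0, "z": 0.02, "spin": 0.0, "fingers": -1.0},
    {"x": 0.0, "y": 0.0, "z": 0.02, "spin": 0.0, "fingers": -1.0},
    {"x": 0.0, "y": 0.0, "z": 0.02, "spin": 0.0, "fingers": -1.0}
  ]
}}

```text
time_s: 7.12
tcp_pos: [0.4623, 0.1094, 0.1855]
eef_rot: [180.0, 0.0, 18.9]
contact_force: [0.6, -0.1, -1.0]
gripper_width: 0.0135
gripper_force: 45.0
```

```bash
python3 - <<'E'
from h import *
c=cap("wrist","i0.png")
s=c["s"];print(s["joints"].round(1),s["tcp_pos"].round(4),s["eef_rot"].round(2))
t=proj(c,s["tcp_pos"]+[0,0,-0.075]);q=proj(c,[0.4615,0.110,0.057]);print(t,q)
u,v=q.astype(int);u=min(max(u,80),480);v=min(max(v,60),360);print(u,v)
cv2.imwrite("pics/i.png",cv2.resize(c["px"][v-60:v+60,u-80:u+80,::-1],(800,600),interpolation=cv2.INTER_CUBIC))
E
```

```text
[ 37.1   4.5 -28.8   0.  -56.8  71.8] [0.4623 0.1094 0.1855] [1.7999e+02 1.0000e-02 1.8930e+01]
[281.04812588 229.33000859] [279.99568693 209.8500623 ]
279 209
```

View pics/i.png

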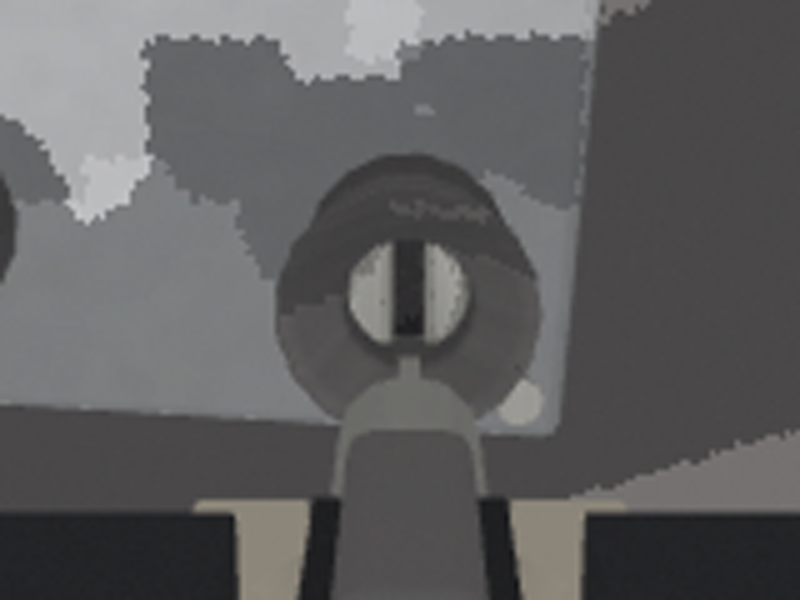

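The blade (crop x≈411) lines up with the slot (x≈409), which runs parallel to it. Descending.

>>> {"method": "drive_tool", "body": {
  "rows": [
    {"x": 0.0, "y": 0.0, "z": 0.02, "spin": 0.0, "fingers": -1.0},
    {"x": 0.0, "y": 0.0, "z": 0.04, "spin": 0.0, "fingers": -1.0},
    {"x": 0.0, "y": 0.0, "z": 0.055, "spin": 0.0, "fingers": -1.0},
    {"x": 0.0, "y": 0.0, "z": 0.061, "spin": 0.0, "fingers": -1.0},
    {"x": 0.0, "y": 0.0, "z": 0.064, "spin": 0.0, "fingers": -1.0},
    {"x": 0.0, "y": 0.0, "z": 0.067, "spin": 0.0, "fingers": -1.0},
    {"x": 0.0, "y": 0.0, "z": 0.069, "spin": 0.0, "fingers": -1.0},
    {"x": 0.0, "y": 0.0, "z": 0.069, "spin": 0.0, "fingers": -1.0}
  ]
}}

```text
time_s: 8.18
tcp_pos: [0.4621, 0.1099, 0.1167]
eef_rot: [-180.0, -0.0, 19.0]
contact_force: [0.7, -0.7, -1.0]
gripper_width: 0.0138
gripper_force: 45.0
```

>>> {"method": "drive_tool", "body": {
  "rows": [
    {"x": 0.0, "y": 0.0, "z": 0.002, "spin": 0.0, "fingers": -1.0},
    {"x": 0.0, "y": 0.0, "z": 0.004, "spin": 0.0, "fingers": -1.0},
    {"x": 0.0, "y": 0.0, "z": 0.006, "spin": 0.0, "fingers": -1.0},
    {"x": 0.0, "y": 0.0, "z": 0.006, "spin": 0.0, "fingers": -1.0}
  ]
}}

```text
time_s: 8.68
tcp_pos: [0.4623, 0.11, 0.1117]
eef_rot: [180.0, -0.0, 19.0]
contact_force: [-4.1, 0.3, 12.5]
gripper_width: 0.0139
gripper_force: 45.0
```

A force of 12.5 N builds with a pull toward -x, possibly the shank edge on the funnel. I'll nudge that way and test by pressing.

>>> {"method": "drive_tool", "body": {
  "rows": [
    {"x": -0.001, "y": -0.0003, "z": 0.0, "spin": 0.0, "fingers": -1.0},
    {"x": -0.001, "y": -0.0003, "z": 0.001, "spin": 0.0, "fingers": -1.0},
    {"x": -0.001, "y": -0.0003, "z": 0.001, "spin": 0.0, "fingers": -1.0}
  ]
}}

```text
time_s: 9.05
tcp_pos: [0.4622, 0.11, 0.1116]
eef_rot: [180.0, -0.1, 19.0]
contact_force: [-2.8, -2.5, 19.0]
gripper_width: 0.0138
gripper_force: 45.0
```

```bash
python3 - <<'E'
from h import *
c=cap("wrist","j0.png");s=c["s"];print(s["tcp_pos"].round(4),s["contact_force"].round(1),s["moment"].round(2))
a=cap("scene");u,v=proj(a,[0.4615,0.11,0.08]).astype(int)
b=cap("side");u2,v2=proj(b,[0.4615,0.11,0.08]).astype(int)
cv2.imwrite("pics/j.png",np.hstack([cv2.resize(k["px"][y-30:y+30,x-30:x+30,::-1],(400,400),interpolation=cv2.INTER_CUBIC) for k,x,y in((a,u,v),(b,u2,v2))]))
E
```

```text
[0.4622 0.11   0.1116] [-2.8 -2.5 19. ] [-0.95  2.03  0.01]
```

>>> {"method": "drive_tool", "body": {
  "rows": [
    {"x": 0.0, "y": 0.0, "z": -0.003, "spin": 0.0, "fingers": -1.0},
    {"x": 0.0, "y": 0.0, "z": -0.004, "spin": 0.0, "fingers": -1.0},
    {"x": 0.0, "y": 0.0, "z": -0.004, "spin": 0.0, "fingers": -1.0}
  ]
}}

```text
time_s: 9.57
tcp_pos: [0.4614, 0.11, 0.1135]
eef_rot: [-180.0, -0.0, 19.0]
contact_force: [1.6, -0.3, -0.3]
gripper_width: 0.0137
gripper_force: 45.0
```

```bash
python3 - <<'E'
from h import *
s=sensors.get_state();print(s["tcp_pos"].round(4),s["contact_force"].round(1),s["moment"].round(2))
E
```

```text
[0.4614 0.11   0.1135] [ 1.6 -0.3 -0.3] [-0.12 -0.54 -0.03]
```

>>> {"method": "drive_tool", "body": {
  "rows": [
    {"x": -0.001, "y": 0.0, "z": 0.001, "spin": 0.0, "fingers": -1.0},
    {"x": -0.001, "y": 0.0, "z": 0.002, "spin": 0.0, "fingers": -1.0},
    {"x": -0.001, "y": 0.0, "z": 0.003, "spin": 0.0, "fingers": -1.0},
    {"x": -0.001, "y": 0.0, "z": 0.0035, "spin": 0.0, "fingers": -1.0},
    {"x": -0.001, "y": 0.0, "z": 0.0035, "spin": 0.0, "fingers": -1.0}
  ]
}}

```text
time_s: 10.2
tcp_pos: [0.4612, 0.11, 0.1116]
eef_rot: [180.0, -0.1, 19.0]
contact_force: [-0.0, 0.5, 15.7]
gripper_width: 0.0138
gripper_force: 45.0
```

```bash
python3 - <<'E'
from h import *
s=sensors.get_state();print(s["tcp_pos"].round(4),s["contact_force"].round(1),s["moment"].round(2))
E
```

```text
[0.4612 0.11   0.1116] [-0.   0.5 15.7] [-0.39  0.19  0.05]
```

View pics/j.png

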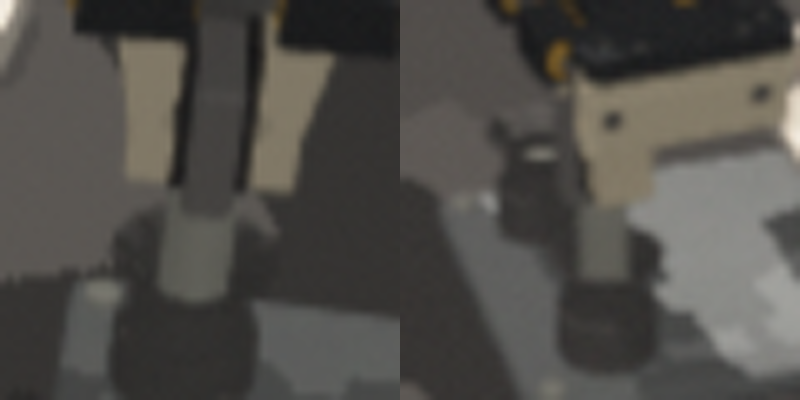

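The stop height is repeatable (0.1116) with no side force, and the visible shank length matches a bottomed blade. I'll ease the press and turn clockwise.

>>> {"method": "drive_tool", "body": {
  "rows": [
    {"x": 0.0, "y": 0.0, "z": -0.0013, "spin": 0.0, "fingers": -1.0},
    {"x": 0.0, "y": 0.0, "z": -0.0013, "spin": 0.1, "fingers": -1.0},
    {"x": 0.0, "y": 0.0, "z": -0.0013, "spin": 0.2, "fingers": -1.0},
    {"x": 0.0, "y": 0.0, "z": -0.0013, "spin": 0.3, "fingers": -1.0},
    {"x": 0.0, "y": 0.0, "z": -0.0013, "spin": 0.4, "fingers": -1.0},
    {"x": 0.0, "y": 0.0, "z": -0.0013, "spin": 0.5, "fingers": -1.0},
    {"x": 0.0, "y": 0.0, "z": -0.0013, "spin": 0.6, "fingers": -1.0},
    {"x": 0.0, "y": 0.0, "z": -0.0013, "spin": 0.7, "fingers": -1.0}
  ]
}}

```text
time_s: 11.2
tcp_pos: [0.461, 0.1092, 0.1118]
eef_rot: [180.0, -0.1, -21.3]
contact_force: [5.7, -3.3, 2.8]
gripper_width: 0.0139
gripper_force: 45.0
```

```bash
python3 - <<'E'
from h import *
s=sensors.get_state();print(s["tcp_pos"].round(4),s["contact_force"].round(1),s["moment"].round(2),s["eef_rot"].round(1))
E
```

```text
[0.461  0.1092 0.1118] [ 5.7 -3.3  2.8] [-1.53 -2.26  0.11] [ 1.80e+02 -1.00e-01 -2.13e+01]
```

>>> {"method": "drive_tool", "body": {
  "rows": [
    {"x": 0.0006, "y": 0.0001, "z": 0.0, "spin": 0.1, "fingers": -1.0},
    {"x": 0.0006, "y": 0.0001, "z": 0.0, "spin": 0.2, "fingers": -1.0},
    {"x": 0.0006, "y": 0.0001, "z": 0.0, "spin": 0.3, "fingers": -1.0},
    {"x": 0.0006, "y": 0.0001, "z": 0.0, "spin": 0.4, "fingers": -1.0},
    {"x": 0.0006, "y": 0.0001, "z": 0.0, "spin": 0.5, "fingers": -1.0},
    {"x": 0.0006, "y": 0.0001, "z": 0.0, "spin": 0.6, "fingers": -1.0},
    {"x": 0.0006, "y": 0.0001, "z": 0.0, "spin": 0.6, "fingers": -1.0}
  ]
}}

```text
time_s: 12.08
tcp_pos: [0.461, 0.1093, 0.1117]
eef_rot: [-180.0, -0.0, -55.6]
contact_force: [1.0, -0.4, 5.2]
gripper_width: 0.0137
gripper_force: 45.0
```

```bash
python3 - <<'E'
from h import *
s=sensors.get_state();print(s["tcp_pos"].round(4),s["contact_force"].round(1),s["moment"].round(2),s["eef_rot"].round(1))
E
```

```text
[0.461  0.1093 0.1117] [ 1.  -0.4  5.2] [-0.29 -0.9   0.03] [-180.    -0.   -55.6]
```

>>> {"method": "drive_tool", "body": {
  "rows": [
    {"x": 0.0, "y": 0.0, "z": 0.0, "spin": 0.08, "fingers": -1.0},
    {"x": 0.0, "y": 0.0, "z": 0.0, "spin": 0.16, "fingers": -1.0},
    {"x": 0.0, "y": 0.0, "z": 0.0, "spin": 0.24, "fingers": -1.0},
    {"x": 0.0, "y": 0.0, "z": 0.0, "spin": 0.3, "fingers": -1.0},
    {"x": 0.0, "y": 0.0, "z": 0.0, "spin": 0.36, "fingers": -1.0}
  ]
}}

```text
time_s: 12.7
tcp_pos: [0.4609, 0.1094, 0.1117]
eef_rot: [-180.0, 0.0, -76.2]
contact_force: [1.0, 0.2, 6.7]
gripper_width: 0.0135
gripper_force: 45.0
```

```bash
python3 - <<'E'
from h import *
s=sensors.get_state();print(s["tcp_pos"].round(4),s["contact_force"].round(1),s["moment"].round(2),s["eef_rot"].round(1))
E
```

```text
[0.4609 0.1094 0.1117] [1.  0.2 6.7] [ 0.07 -0.63  0.11] [-180.     0.   -76.2]
```

>>> {"method": "drive_tool", "body": {
  "rows": [
    {"x": 0.0, "y": 0.0, "z": -0.0006, "spin": -0.06, "fingers": -1.0},
    {"x": 0.0, "y": 0.0, "z": -0.0006, "spin": -0.06, "fingers": -1.0},
    {"x": 0.0, "y": 0.0, "z": -0.0006, "spin": -0.06, "fingers": -0.4},
    {"x": 0.0, "y": 0.0, "z": -0.0006, "spin": -0.06, "fingers": -0.2},
    {"x": 0.0, "y": 0.0, "z": -0.0006, "spin": -0.06, "fingers": 0.0},
    {"x": 0.0, "y": 0.0, "z": -0.0006, "spin": -0.06, "fingers": 0.0},
    {"x": 0.0, "y": 0.0, "z": -0.0006, "spin": -0.06, "fingers": 0.0},
    {"x": 0.0, "y": 0.0, "z": -0.0006, "spin": -0.06, "fingers": 0.0}
  ],
  "newtons": 10
}}

```text
time_s: 13.7
tcp_pos: [0.4606, 0.1092, 0.112]
eef_rot: [180.0, -0.0, -72.7]
contact_force: [0.1, -0.1, -0.0]
gripper_width: 0.0437
gripper_force: 0.0
```

>>> {"method": "drive_tool", "body": {
  "rows": [
    {"x": 0.0, "y": 0.0, "z": -0.01, "spin": 0.0, "fingers": 0.0},
    {"x": 0.0, "y": 0.0, "z": -0.03, "spin": 0.0, "fingers": 0.0},
    {"x": 0.0, "y": 0.0, "z": -0.06, "spin": 0.0, "fingers": 0.0},
    {"x": 0.0, "y": 0.0, "z": -0.1, "spin": 0.0, "fingers": 0.0},
    {"x": 0.0, "y": 0.0, "z": -0.13, "spin": 0.0, "fingers": 0.0},
    {"x": 0.0, "y": 0.0, "z": -0.13, "spin": 0.0, "fingers": 0.0},
    {"x": 0.0, "y": 0.0, "z": -0.13, "spin": 0.0, "fingers": 0.0}
  ]
}}

```text
time_s: 14.58
tcp_pos: [0.4603, 0.1091, 0.242]
eef_rot: [-180.0, 0.0, -72.7]
contact_force: [-0.6, 0.0, -0.7]
gripper_width: 0.0437
gripper_force: 0.0
```

```bash
python3 - <<'E'
from h import *
c=cap("wrist","k0.png");a=cap("scene");s=c["s"];print(s["tcp_pos"].round(4),s["eef_rot"].round(1),s["time_s"])
u,v=proj(a,[0.4615,0.11,0.09]).astype(int);x,y=proj(c,[0.4615,0.11,0.09]).astype(int);print(u,v,x,y,proj(a,[.461,.1095,.131]),proj(c,[.461,.1095,.131]))
f=lambda k,x,y,w:cv2.resize(k["px"][max(y-w,0):y+w,max(x-w,0):x+w,::-1],(400,400),interpolation=cv2.INTER_CUBIC)
cv2.imwrite("pics/k.png",np.hstack([f(a,u,v,40),f(c,x,y,70)]))
E
```

```text
[0.4603 0.1091 0.242 ] [-180.     0.   -72.7] 14.575
366 216 278 203 [368.36050681 198.1763148 ] [279.28161431 215.15919192]
```

View pics/k.png

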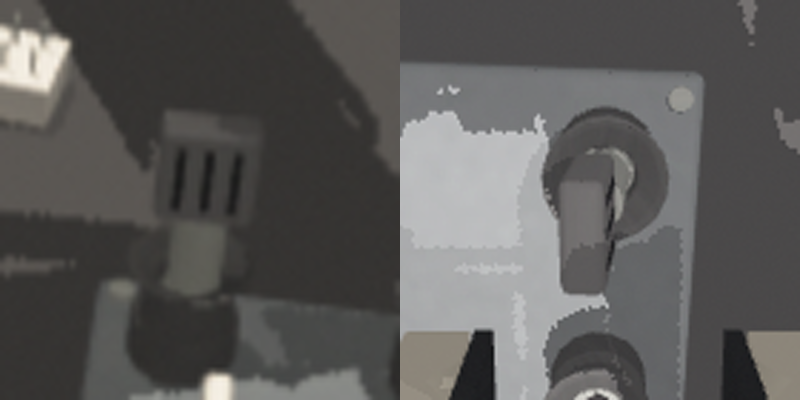

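The driver stands in the slot, leaning slightly. Its slab lies along the turned direction, and the gripper is clear above it. Handing in.

```bash
python3 -c "
from plant import r
print(r.close_job())"
```

```text
the job is handed in; nothing more can be done
None
```

The flat screwdriver is standing in the slotted clamp screw, leaning slightly and let go, after a clockwise turn of about 95° at the driver (so 85–95° at the screw, allowing for play); I handed the job in at about 15 s, but no verdict came back and I judged that the blade was fully in from force and camera readings only.

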